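# Fetch the film tin from behind, leave an out-marker

### The job

Fetch the low round film tin from the back of the shelf tray: first clear the upright card box and the canister in front of it onto the grey set-down pad, then take the tin out and seat it in the round recess of the foam carrier, and stand the white out-marker in its place in the divider, square to the front. Then put the card box and the canister back, each where it stood before, the box square to the tray. Keep everything upright, set things down rather than dropping them, and leave the two boxes at the ends of the tray alone.

Things in the scene. Friction and masses are not known exactly. Their poses are not given: they have to be found in the camera images.
- shelf_tray: Plain white-to-pale-grey steel shelf tray, fixed, 200 (x, depth) x 420 (y, width) mm, lying on the desk. Origin: centre of its underside; +x points to its back, -x (the front lip) towards the robot. Floor 4 mm thick, its top 4 mm above the origin. Front lip 16 mm high, back wall 50 mm, end walls 58 mm (heights above the desk), all 4 mm thick.
- divider: Grey steel divider, fixed on the tray's back: two upright wings, 60 mm high, inner faces 136 mm apart along y, from x = -15 to +45 mm, joined by a 22 mm high strip at x = +44 mm. Origin: middle of the compartment, on the tray floor; the tin stands within 4 mm of it at the start and the out-marker is to stand there. Axes as the tray's (+x to the back).
- pad: Grey set-down pad, fixed, 130 (x) x 240 (y) x 4 mm thick, flat on the desk to one side (left or right) in front of the tray. Origin: centre of its underside; the pad's top is 4 mm above it. Room for the two containers side by side along its y axis, for example 55 to 60 mm either side of the middle.
- carrier: Transport carrier, fixed, 160 x 160 x 30 mm, grey shell filled with white foam flush with its rim, on the other side in front of the tray. One round recess with a grey felt floor in its centre: 85 mm across, 15 mm deep (its floor 15 mm above the origin). Origin: centre of the underside.
- film_tin: The wanted thing, loose: low round aluminium film tin, 66 mm across (64 mm in its lower 27 mm), 42 mm high, 0.15 to 0.3 kg, lying flat in the divider at the back of the tray. Origin: centre of its underside, z up.
- card_box: Loose upright archive-board box with a lid and a white label on the front, 68 (x) x 50 (y) x 150 mm high, 0.25 to 0.5 kg, standing in the tray in front of the tin, left or right of its middle. Origin: centre of its underside, z up. To be returned to its own starting place.
- canister: Loose upright round grey canister with a steel cap, 60 mm across at the cap (the top 34 mm; 58 mm below it), 140 mm high, 0.28 to 0.55 kg, standing in the tray beside the card box in front of the tin. Origin: centre of its underside, z up. To be returned to its own starting place.
- out_marker: Loose white plastic out-marker: a foot 36 (x) x 50 (y) x 8 mm and on it an upright plate 12 (x) x 50 (y) mm, 110 mm high in all, about 0.12 kg, standing on the desk in front of the tray. Origin: centre of its underside, z up; its printed face looks along its -x.
- reel_box: Bystander: archive-board reel box 100 (x) x 40 (y) x 100 mm high, loose, standing at the left (+y) end of the tray. Leave it alone. Origin: centre of its underside.
- cartridges: Bystander: two black tape cartridges in one case, 105 (x) x 40 (y) x 102 mm high, loose, standing at the right (-y) end of the tray. Leave it alone. Origin: centre of its underside.

How it is judged:
By the outcome, as a careful person would: the job done as asked, in the order asked, and still so for the second after the job is handed in, with the robot touching nothing.
It also fails if it takes over 134 s, if anything falls off the work surface, if the arm or the gripper's body presses on something with over 40 N, if the wrist force passes 120 N, or if a joint passes its speed limit or range.

### The arm

A 6-joint arm with a two-finger parallel gripper is mounted at the origin on the work surface. World frame = base frame: x ahead of the robot, y to its left, z up, the work surface at z = 0. Lengths are in m, angles in degrees, forces in N, time in s.
With the tool pointing down it reaches from about 0.35 to 0.875 m from the base axis. Payload 4.2 kg.
Tool frame: the origin (TCP) lies midway between the tips of the shut fingers; the grasp point (between the pads) lies 19 mm behind it; y points along the fingers, z is the direction in which the jaws open and shut, and the axes are right-handed (so a half turn about y gives the same grasp; the last joint's range is limited). The gripper opens to 87 mm and grips with 3 to 60 N. Pads are 19 mm wide; open, the fingers measure 117 mm over their backs; the gripper's body (75 mm by 190 mm) begins 51 mm behind the grasp point.
Start: joints at [80.191, 22.042, 0.453, 0, -68.411, -14.817], TCP at [0.26, 0.568, 0.223] pointing down, gripper open.
Joint ranges: [-179.83, 179.83], [-69.29, 118.12], [-61.27, 80.66], [-181.25, 117.63], [-171.15, -9.14], [-177.46, 177.46]. Speed limits (degrees/s): [159.86, 159.86, 180, 180, 180, 180].

### API

Orientations are given as [roll, pitch, yaw] about the fixed x, y, z axes, in that order (R = Rz(yaw) Ry(pitch) Rx(roll)).
In Python, from workcell import env gives the robot as it stands. The module is installed in compiled form; this text tells all that it offers. Calls block until the motion is done:
- env.goto(position, orientation): joint-space move of the TCP to a pose.
- env.move_straight(position, rotation=None, rate=0.15, force_limit=None): straight line of the TCP; rotation=None keeps the orientation; rate is the mean speed in m/s. With force_limit (N) it stops when the force on the tool has changed by that much, and returns True; else False.
- env.set_joints(angles): joint-space move.
- env.gripper_to(opening, grasp_force=None): opening from 0.0 (shut) to 1.0 (fully open); grasp_force is the grip in N (None keeps the last); returns when the fingers have stopped.
- env.dwell(seconds).
- env.inverse_kinematics(position, orientation): joint angles nearest the present ones, or None.
- env.read_state(): the state.
- env.grab_frame(name): name is "side" or "top"; returns a dict with "image" (400x640x3 uint8, blue, green, red), "fx", "fy", "cx", "cy" (pixels), "position" and "orientation" of the camera in the world. Camera axes: x right, y up, looking along -z (the intrinsics and any distortion apply to the point x, -y, -z); pixel columns grow to the right and rows downward; lengths in m; the calibration is good to about 2 mm. A picture is of the moment at which its call begins. There is no depth.
A pose or a line that the arm cannot do raises env.Unreachable and nothing moves.
- env.close_job(): hands the job in, once; it reports no verdict.
Trained networks look in a picture, given as the dict that the camera call returned (one of the last four; its "shot" number tells which), for a name from the list of things; names that differ only in an ending like _2 or _b are one class to them, and where a whole thing is asked for, a point or a joint stands for the part that bears it (a point fixed in the world has none). Each returns a list of dicts, best first, with "score" (0 to 1); they miss things now and then, are a little off and sometimes report something else, mostly with a low value. They report only what shows in the picture. A call takes as long as a camera call.
- env.search_frame(picture, thing): "xyz" ([x, y, z] in m, in world coordinates, good to about 4 mm: the middle of the surface that is visible of it).
- env.trace(picture, thing): "mask" (400x640 bool, what is visible of it).
The state is a dict: "clock": time; "joint_positions": joint angles; "qvel": joint speeds; "joint_torque": joint torques, N m; "position": TCP position; "tool_rot": TCP orientation; "force": force on the tool from outside, world axes, zero at the start; "wrist_torque": the same for the moment, N m; "opening": opening from 0.0 (shut) to 1.0 (fully open).
Only numpy, scipy, OpenCV 4.12 (cv2) and the standard library are available. Lean on these libraries where they do the work, as an engineer would, in place of code of your own. Each camera call takes 0.05 s, during which the arm holds its last target. There are 200 camera calls.

## Working session

There is one attempt and no reset: what is moved stays moved. The work goes in short steps, each a Python script; the robot and the scene stay as the last script left them, time stands still between calls to the robot, and variables do not carry over. Pictures are saved under pics/ and viewed, about 12 in all and at most 16, crops included, and the job is handed in when it is done.

```bash
mkdir -p pics; ls; python3 - <<'E'
from workcell import env
import cv2,numpy as np
print(env.read_state())
for n in("side","top"):
    p=env.grab_frame(n); cv2.imwrite(f"pics/{n}0.png",p["image"])
    print({k:v for k,v in p.items() if k!="image"})
    for t in "shelf_tray divider pad carrier film_tin card_box canister out_marker reel_box cartridges".split():
        r=env.search_frame(p,t); print(t,[(np.round(d["xyz"],4).tolist(),round(d["score"],2)) for d in r[:2]])
E
```

```text
pics
{'clock': 0.0, 'joint_positions': array([ 8.01907815e+01,  2.20912791e+01,  3.79654647e-01, -3.14868886e-02,
       -6.84101730e+01, -1.48165017e+01]), 'qvel': array([-0.00321663, -0.06158389, -0.1029254 , -0.03627063, -0.01168782,
        0.04081464]), 'joint_torque': array([ 1.12160615e-03, -3.90666068e+01,  1.87403083e+01,  4.21996325e+00,
        1.09042719e-02, -1.83983293e-04]), 'position': array([0.26015077, 0.56761888, 0.22144682]), 'tool_rot': array([-8.98747688e+01,  2.86681594e-03,  1.55362666e+02]), 'force': array([-0.6778437 , -0.96598494, -0.59348014]), 'wrist_torque': array([ 0.03046923, -0.04562326,  0.00048141]), 'opening': 1.0021699695898874}
{'fx': 361.2679854540438, 'fy': 361.2679854540438, 'cx': 317.44265401528264, 'cy': 200.244740315072, 'position': array([ 0.1838662 , -0.44657224,  0.43384745]), 'orientation': array([ 54.0679848 ,   0.39726989, -38.57496593]), 'shot': 1}
shelf_tray [([0.5734, -0.076, 0.009], 0.83)]
divider [([0.6817, -0.0424, 0.0358], 0.68)]
pad [([0.3909, -0.2682, 0.0073], 0.78)]
carrier [([0.389, 0.2552, 0.0297], 0.89)]
film_tin [([0.679
[... 399 characters left out ...]
 1.12403035]), 'orientation': array([  6.00219786,   1.3819164 , -88.4014505 ]), 'shot': 2}
shelf_tray [([0.6131, -0.0097, 0.0039], 0.63), ([0.6315, 0.1823, 0.1074], 0.24)]
divider [([0.7147, 0.0456, 0.0355], 0.57)]
pad [([0.3891, -0.27, 0.0068], 0.65)]
carrier [([0.4008, 0.278, 0.0279], 0.59)]
film_tin [([0.6691, 0.0211, 0.0446], 0.86), ([0.5987, -0.1622, 0.1044], 0.49)]
card_box [([0.6026, 0.0774, 0.1579], 0.81), ([0.3904, -0.2704, 0.0087], 0.41)]
canister [([0.5967, -0.0239, 0.1403], 0.85), ([0.6036, 0.078, 0.1575], 0.32)]
out_marker [([0.4386, 0.0533, 0.0082], 0.7), ([0.603, 0.0794, 0.1555], 0.59)]
reel_box [([0.6317, 0.1845, 0.1064], 0.72)]
cartridges [([0.6019, -0.1654, 0.1043], 0.76)]
```

View pics/side0.png

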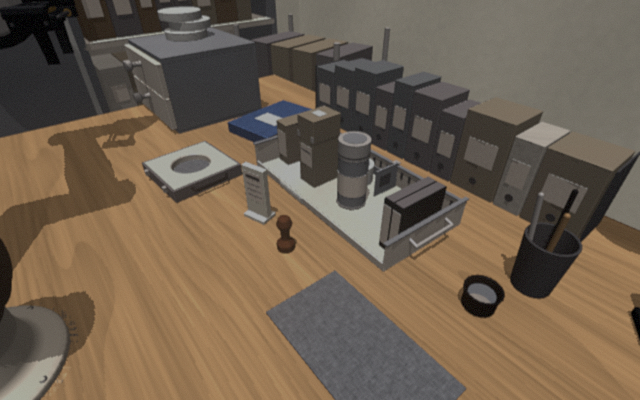

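View pics/top0.png

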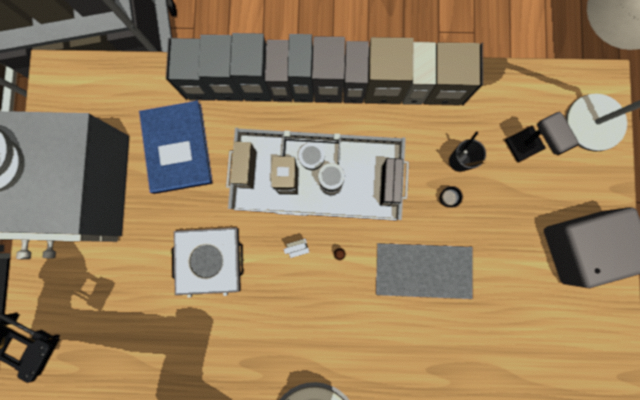

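The side view shows the card box at (318,145), the canister at (352,170), and the marker at (257,193), all clear of each other, plus an unlisted stamp at (285,235). The top view shows the tray slightly rotated, the tin at (311,155) behind the box (284,172) and canister (330,177), the pad at (425,270) and the carrier at (207,260). Next I'll fit poses to the traced silhouettes.

```bash
cat > h.py <<'E'
from workcell import env
import cv2,numpy as np
from scipy.spatial.transform import Rotation as Rt
from scipy.optimize import minimize
def proj(p,X):
    R=Rt.from_euler('xyz',p["orientation"],degrees=True).as_matrix()
    c=(np.atleast_2d(X)-p["position"])@R
    return np.c_[p["cx"]+p["fx"]*c[:,0]/-c[:,2], p["cy"]+p["fy"]*c[:,1]/c[:,2]]
def unproj(p,uv,z):
    R=Rt.from_euler('xyz',p["orientation"],degrees=True).as_matrix()
    uv=np.atleast_2d(uv); d=np.c_[(uv[:,0]-p["cx"])/p["fx"],-(uv[:,1]-p["cy"])/p["fy"],-np.ones(len(uv))]@R.T
    return p["position"]+d*((z-p["position"][2])/d[:,2])[:,None]
def box(a,b,h,cx=0): return np.array([[cx+sx*a/2,sy*b/2,z] for sx in(-1,1) for sy in(-1,1) for z in(0,h)])
def cyl(*dz): 
    t=np.linspace(0,2*np.pi,48,endpoint=False)
    return np.vstack([np.c_[d/2*np.cos(t),d/2*np.sin(t),0*t+z] for d,z in dz])
M=dict(card_box=[box(.068,.05,.15)],canister=[cyl((.058,0),(.058,.106),(.06,.106),(.06,.14))],
  film_tin=[cyl((.064,0),(.066,.027),(.066,.042))],out_marker=[box(.036,.05,.008),box(.012,.05,.11)],
  pad=[box(.13,.24,.004)],carrier=[box(.16,.16,.03)],reel_box=[box(.1,.04,.1)],cartridges=[box(.105,.04,.102)],
  shelf_tray=[box(.2,.42,.016)])
def world(P,x,y,yaw,z):
    c,s=np.cos(np.radians(yaw)),np.sin(np.radians(yaw)); return np.c_[x+c*P[:,0]-s*P[:,1],y+s*P[:,0]+c*P[:,1],P[:,2]+z]
S=6
def fit(views,name,x,y,yaw=0,z=0.,rot=True):
    """views: list of (pic,mask). Silhouette IoU fit of x,y(,yaw)."""
    big=[]
    for p,m in views:
        v,u=np.nonzero(m); u0,v0,u1,v1=u.min()-12,v.min()-12,u.max()+12,v.max()+12
        M2=np.float32([[S,0,S*(.5-u0)-.5],[0,S,S*(.5-v0)-.5]])
        big.append((p,cv2.warpAffine(m.astype(np.float32),M2,((u1-u0)*S,(v1-v0)*S))>.5,M2))
    def cost(q):
        c=0
        for p,m,A in big:
            im=np.zeros(m.shape,np.uint8)
            for P in M[name]:
                w=proj(p,world(P,x+q[0]*.01,y+q[1]*.01,yaw+(q[2]*5 if rot else 0),z))
                h=cv2.convexHull(w.astype(np.float32))[:,0]@A[:,:2].T+A[:,2]
                cv2.fillConvexPoly(im,np.round(h*16).astype(np.int32),1,shift=4)
            im=im>0; c+=1-(im&m).sum()/(im|m).sum()
        return c/len(big)
    n=3 if rot else 2
    r=minimize(cost,np.zeros(n),method='Nelder-Mead',options=dict(initial_simplex=np.vstack([np.zeros(n),np.eye(n)]),xatol=.005,fatol=1e-5))
    return np.round([x+r.x[0]*.01,y+r.x[1]*.01,yaw+(r.x[2]*5 if rot else 0),1-r.fun],4)
def trace(p,n,near=None):
    r=env.trace(p,n)
    return r[0]["mask"] if r else None
E
python3 - <<'E'
from h import *
T=env.grab_frame("top");Sd=env.grab_frame("side")
I=dict(card_box=(.6,.075,.004),canister=(.595,-.024,.004),film_tin=(.669,.021,.004),out_marker=(.438,.053,0),pad=(.39,-.27,0),carrier=(.39,.26,0),reel_box=(.63,.18,.004),cartridges=(.6,-.165,.004),shelf_tray=(.61,0,0))
for n,(x,y,z) in I.items():
    mt=trace(T,n);ms=trace(Sd,n)
    rot=n not in("canister","film_tin")
    for lab,vs in(("top",[(T,mt)]),("side",[(Sd,ms)]),("both",[(T,mt),(Sd,ms)])):
        if any(m is None for _,m in vs): print(n,lab,"none");continue
        print(n,lab,fit(vs,n,x,y,-3,z,rot))
b=T["image"][110:310,160:490]; cv2.imwrite("pics/topc.png",cv2.resize(b,None,fx=2.4,fy=2.4,interpolation=cv2.INTER_CUBIC))
m=trace(T,"divider"); print("div mask",cv2.minAreaRect(np.argwhere(m)[:,::-1].astype(np.float32)))
s=Sd["image"][90:270,130:480]; cv2.imwrite("pics/sidec.png",cv2.resize(s,None,fx=2.28,fy=2.28,interpolation=cv2.INTER_CUBIC))
# divider wing tops in side/top via tray yaw
E
```

```text
card_box top [0.6106 0.0856 1.162  0.963 ]
card_box side [0.6073 0.084  2.9088 0.9683]
card_box both [0.6101 0.0858 1.9999 0.9522]
canister top [ 0.6052 -0.0243 -3.      0.965 ]
canister side [ 0.6018 -0.0255 -3.      0.9691]
canister both [ 0.6043 -0.0238 -3.      0.955 ]
film_tin top [ 0.6729  0.0275 -3.      0.9691]
film_tin side [ 0.6667  0.0251 -3.      0.19  ]
film_tin both [ 0.6728  0.0275 -3.      0.5746]
out_marker top [ 0.4401  0.0565 17.0335  0.8515]
out_marker side [ 0.437   0.0551 12.3021  0.9308]
out_marker both [ 0.4389  0.0569 15.5878  0.868 ]
pad top [ 0.3925 -0.2641 -0.4935  0.9811]
pad side [ 0.3892 -0.2659 -0.7369  0.9083]
pad both [ 0.3911 -0.2643 -0.1184  0.9306]
carrier top [0.4019 0.2833 4.5767 0.9404]
carrier side [0.3981 0.2811 4.1046 0.9769]
carrier both [0.3992 0.2825 4.3443 0.9482]
reel_box top [ 0.6398  0.1931 -1.7497  0.9559]
reel_box side [ 0.6339  0.1872 -8.2036  0.6099]
reel_box both [ 0.6387  0.193  -2.0032  0.7701]
cartridges top [ 0.605  -0.1705 -2.7242  0.9562]
cartridges side [ 0.6047 -0.1692 -0.4669  0.7019]
cartridges both [ 0.6046 -0.1703 -2.3501  0.826 ]
shelf_tray top [ 0.6261  0.0024 -2.0256  0.6119]
shelf_tray side [ 0.6218  0.0103 -2.1081  0.47  ]
shelf_tray both [ 0.624   0.0101 -2.1803  0.5348]
div mask ((310.3248596191406, 143.90447998046875), (57.17782974243164, 24.198856353759766), 2.045408248901367)
```

View pics/topc.png

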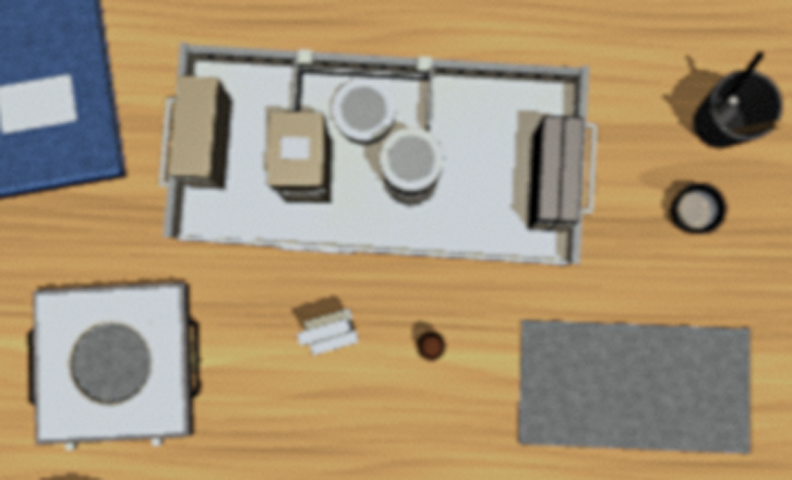

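View pics/sidec.png

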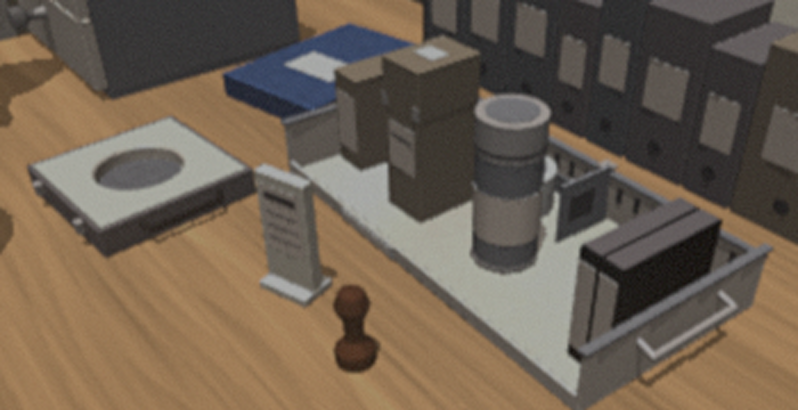

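```bash
python3 - <<'E'
from h import *
T=env.grab_frame("top")
f=lambda c,z:unproj(T,np.array(c)/2.4+[160-.3,110-.3],z)[:,:2]
def yaw(P):d=P[0]-P[1];return round(np.degrees(np.arctan2(-d[0],d[1])),2)
b=f([(186,46),(584,69)],.05);print("back",b,yaw(b))
l=f([(180,239),(566,262)],.016);print("lip",l,yaw(l))
print("mid",(b.mean(0)+l.mean(0))/2)
for n,c in(("Lwing",[(297,66),(300,104)]),("Rwing",[(429,70),(429,120)])):print(n,f(c,.064))
print("recess",f([(110,363)],.015), "rim",f([(110,363)],.03))
# refined line fits: silhouette of tray vs tray+all contents
m=np.zeros((400,640),bool)
Sd=env.grab_frame("side")
s=lambda c,z:unproj(Sd,np.array(c)/2.28+[130-.3,90-.3],z)[:,:2]
l=s([(297,178),(560,395)],.016);print("side lip",l,yaw(l))
print("side Rwing front/back top",s([(560,190),(610,166)],.064))
E
```

```text
back [[ 0.73440302  0.21384101]
 [ 0.7188068  -0.20255242]] -2.15
lip [[ 0.53367931  0.21785356]
 [ 0.51995442 -0.19096212]] -1.92
mid [0.62671089 0.00954501]
Lwing [[0.71194942 0.09463912]
 [0.67214069 0.09010614]]
Rwing [[ 0.7107072  -0.04155538]
 [ 0.65848748 -0.04275732]]
recess [[0.40096569 0.28582574]] rim [[0.40154057 0.28163542]]
side lip [[ 0.51836372  0.18533969]
 [ 0.50662056 -0.18462265]] -1.82
side Rwing front/back top [[ 0.64348228 -0.04651406]
 [ 0.70738471 -0.04616158]]
```

```bash
cat >> h.py <<'E'
def ori(yaw):
    """tool down, jaws along Rz(yaw) y; the half turn nearest joint-6 mid range"""
    return [-90,0,yaw]
def best(pos,yaw):
    c=[]
    for a in(yaw,yaw+180):
        a=(a+180)%360-180; q=env.inverse_kinematics(pos,[-90,0,a])
        if q is not None: c.append((abs(q[5]-env.read_state()["joint_positions"][5]),a))
    return min(c)[1]
def say(t): 
    s=env.read_state(); print(t,"t=%.1f"%s["clock"],"pos",np.round(s["position"],4),"open %.3f"%s["opening"],"F",np.round(s["force"],1))
def pick(x,y,yaw,z,hi,force,lift):
    a=best([x,y,hi],yaw)
    env.goto([x,y,hi],[-90,0,a]); env.gripper_to(1.0)
    hit=env.move_straight([x,y,z],rate=.15,force_limit=15); say("down hit=%s"%hit)
    env.gripper_to(0.0,force); say("grip")
    env.move_straight([x,y,lift],rate=.15); say("lift"); return a
def place(x,y,a,z,hi,up):
    env.goto([x,y,hi],[-90,0,a])
    env.move_straight([x,y,z+.012],rate=.18); env.dwell(.15)
    hit=env.move_straight([x,y,z-.005],rate=.03,force_limit=4); say("set hit=%s"%hit)
    env.gripper_to(1.0); env.move_straight([x,y,up],rate=.18); say("clear")
E
python3 - <<'E'
from h import *
for q,y in([(.609,.085),1.5],[(.39,-.207),0],[(.604,-.0245),-2],[(.39,-.321),0],[(.671,.0265),-2],[(.40,.2825),4],[(.4385,.056),105],[(.671,.0265),88]):
    for z in(.1,.3):
        print(q,z,[None if (k:=env.inverse_kinematics([*q,z],[-90,0,a])) is None else np.round(k).tolist() for a in(y,y-180)])
E
```

```text
(0.609, 0.085) 0.1 [[23.0, 27.0, -10.0, -0.0, -53.0, -112.0], [23.0, 27.0, -10.0, 0.0, -53.0, 68.0]]
(0.609, 0.085) 0.3 [[23.0, 19.0, 7.0, -0.0, -78.0, -112.0], [23.0, 19.0, 7.0, 0.0, -78.0, 68.0]]
(0.39, -0.207) 0.1 [[-7.0, 12.0, -34.0, -0.0, -44.0, -83.0], [-7.0, 12.0, -34.0, 0.0, -44.0, 97.0]]
(0.39, -0.207) 0.3 [[-7.0, 1.0, -16.0, -0.0, -74.0, -83.0], [-7.0, 1.0, -16.0, 0.0, -74.0, 97.0]]
(0.604, -0.0245) 0.1 [[13.0, 26.0, -12.0, -0.0, -52.0, -105.0], [13.0, 26.0, -12.0, 0.0, -52.0, 75.0]]
(0.604, -0.0245) 0.3 [[13.0, 18.0, 5.0, -0.0, -77.0, -105.0], [13.0, 18.0, 5.0, 0.0, -77.0, 75.0]]
(0.39, -0.321) 0.1 [[-21.0, 18.0, -26.0, -0.0, -46.0, -69.0], [-21.0, 18.0, -26.0, 0.0, -46.0, 111.0]]
(0.39, -0.321) 0.3 [[-21.0, 7.0, -8.0, -0.0, -74.0, -69.0], [-21.0, 7.0, -8.0, 0.0, -74.0, 111.0]]
(0.671, 0.0265) 0.1 [[16.0, 32.0, -1.0, -0.0, -57.0, -108.0], [16.0, 32.0, -1.0, 0.0, -57.0, 72.0]]
(0.671, 0.0265) 0.3 [[16.0, 25.0, 15.0, -0.0, -81.0, -108.0], [16.0, 25.0, 15.0, 0.0, -81.0, 72.0]]
(0.4, 0.2825) 0.1 [[54.0, 17.0, -28.0, -0.0, -46.0, -140.0], [54.0, 17.0, -28.0, 0.0, -46.0, 40.0]]
(0.4, 0.2825) 0.3 [[54.0, 6.0, -10.0, -0.0, -74.0, -140.0], [54.0, 6.0, -10.0, 0.0, -74.0, 40.0]]
(0.4385, 0.056) 0.1 [[28.0, 12.0, -34.0, 0.0, -44.0, -13.0], [28.0, 12.0, -34.0, 0.0, -44.0, 167.0]]
(0.4385, 0.056) 0.3 [[28.0, 1.0, -16.0, 0.0, -74.0, -13.0], [28.0, 1.0, -16.0, 0.0, -74.0, 167.0]]
(0.671, 0.0265) 0.1 [[16.0, 32.0, -1.0, 0.0, -57.0, -18.0], [16.0, 32.0, -1.0, 0.0, -57.0, 162.0]]
(0.671, 0.0265) 0.3 [[16.0, 25.0, 15.0, 0.0, -81.0, -18.0], [16.0, 25.0, 15.0, 0.0, -81.0, 162.0]]
```

```bash
python3 - <<'E'
from h import *
a=pick(.609,.085,1.8,.100,.26,30,.30)
T=env.grab_frame("top");Sd=env.grab_frame("side");z=env.read_state()["position"][2]-.096
for p in(T,Sd):
    m=trace(p,"card_box")
    if m is not None: print(fit([(p,m)],"card_box",.609,.085,1.8,z))
cv2.imwrite("pics/hold.png",Sd["image"])
print(a)
E
```

```text
down hit=False t=5.8 pos [0.6098 0.0852 0.1011] open 1.001 F [0.2 0.3 0.7]
grip t=6.5 pos [0.609  0.0849 0.1   ] open 0.571 F [ 0.7 -0.3 -0.1]
lift t=8.0 pos [0.6085 0.085  0.2987] open 0.575 F [ 0.3  0.3 -2.7]
[0.6011 0.0858 5.3625 0.3662]
[0.6073 0.085  4.0557 0.8444]
-178.2
```

View pics/hold.png

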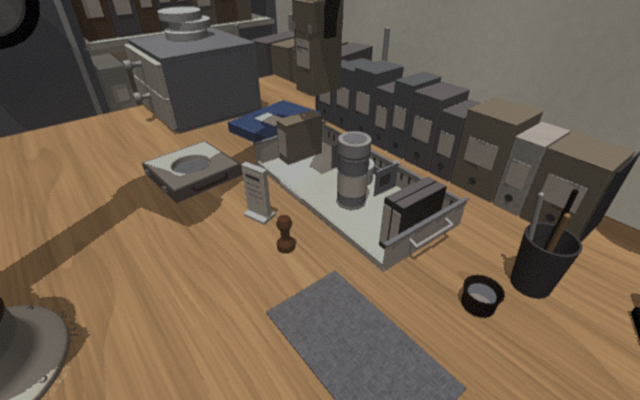

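The side view shows the box held upright at (318,45), with the tray and the other objects undisturbed. Now I'll set the box down and fetch the canister.

```bash
python3 - <<'E'
from h import *
place(.391,-.207,-180,.100,.30,.27)
a=pick(.603,-.0242,-2,.103,.27,30,.30)
place(.391,-.322,a,.103,.30,.27)
env.goto([.40,.28,.27],[-90,0,-178])
T=env.grab_frame("top");Sd=env.grab_frame("side")
for n,x,y,r,z in(("card_box",.391,-.207,True,.004),("canister",.391,-.322,False,.004),("film_tin",.672,.0265,False,.004),("out_marker",.438,.056,True,0)):
    for p in(T,Sd):
        m=trace(p,n); print(n,None if m is None else fit([(p,m)],n,x,y,0 if n!="out_marker" else 15,z,r))
say("end")
cv2.imwrite("pics/top2.png",cv2.resize(T["image"][110:310,230:490],None,fx=3,fy=3,interpolation=cv2.INTER_CUBIC))
cv2.imwrite("pics/side2.png",cv2.resize(Sd["image"][90:350,220:480],None,fx=2.28,fy=2.28,interpolation=cv2.INTER_CUBIC))
np.savez("v.npz",top=T["image"])
E
```

```text
set hit=True t=11.4 pos [ 0.3913 -0.2074  0.0997] open 0.580 F [ 0.4 -1.   2.1]
clear t=13.4 pos [ 0.3903 -0.2068  0.2689] open 1.002 F [-0.3  0.5  0.9]
down hit=False t=15.9 pos [ 0.6037 -0.0241  0.104 ] open 1.001 F [ 0.8 -0.8  0.6]
grip t=16.6 pos [ 0.6031 -0.0243  0.1032] open 0.684 F [-0.5 -1.1  1.5]
lift t=18.0 pos [ 0.6025 -0.0242  0.2987] open 0.679 F [-0.2 -0.4 -3.1]
set hit=True t=21.2 pos [ 0.3912 -0.3225  0.1029] open 0.680 F [-1.1 -0.4  3. ]
clear t=23.0 pos [ 0.3904 -0.3216  0.2688] open 1.000 F [-0.2 -0.3 -0. ]
card_box [ 0.3922 -0.2067  0.4813  0.9615]
card_box [ 0.3899 -0.2068 -0.901   0.9762]
canister [ 0.3934 -0.3215  0.      0.973 ]
canister [ 0.3894 -0.3229  0.      0.9594]
film_tin [0.6726 0.0274 0.     0.9416]
film_tin [0.6677 0.0253 0.     0.9723]
out_marker [ 0.4394  0.0575 18.7826  0.897 ]
out_marker [ 0.4372  0.0539 16.4907  0.9455]
end t=25.7 pos [0.4001 0.2799 0.27  ] open 1.001 F [ 0.3 -1.  -0.2]
```

View pics/top2.png

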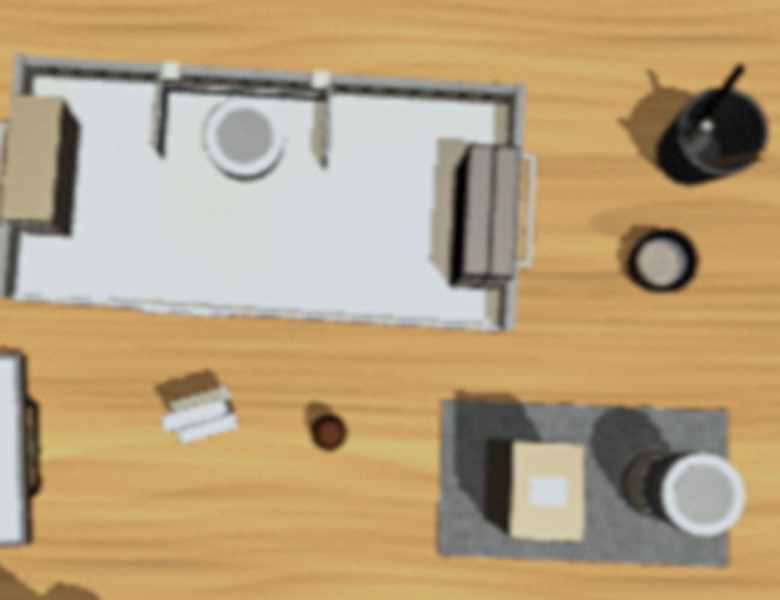

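View pics/side2.png

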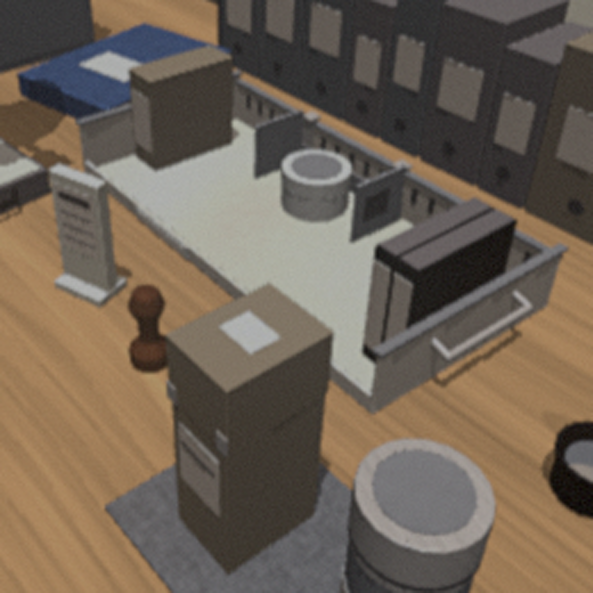

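The top crop shows the box and canister standing on the pad at (545,490) and (700,495). The tin is alone between the wings at (245,137). Averaging the two cameras agrees with the known TCP positions, so the tin is next.

```bash
python3 - <<'E'
from h import *
a=pick(.6702,.0264,-2,.0245,.20,20,.20)
place(.400,.2822,a,.0355,.20,.25)
env.goto([.35,.33,.3],[-90,0,a])
T=env.grab_frame("top");Sd=env.grab_frame("side")
w=lambda s:box(.06,.002,.06,.015)+[0,s*.069,0]
M["divider"]=[w(1),w(-1),box(.002,.136,.022,.044)]
for p in(T,Sd):
    m=trace(p,"film_tin"); print("tin",None if m is None else fit([(p,m)],"film_tin",.4,.282,0,.015,False))
    m=trace(p,"divider")
    if m is not None: print("div",[fit([(p,m)],"divider",.670+d,.026,-2,.004) for d in(0,.004)])
say("end")
cv2.imwrite("pics/top3.png",np.vstack([cv2.resize(T["image"][120:220,230:360],(780,600)[:2],interpolation=cv2.INTER_CUBIC)]))
a1=cv2.resize(Sd["image"][130:210,130:260],None,fx=3,fy=3,interpolation=cv2.INTER_CUBIC)
a2=cv2.resize(T["image"][220:300,160:290],None,fx=3,fy=3,interpolation=cv2.INTER_CUBIC)
cv2.imwrite("pics/car3.png",np.hstack([a1,a2]))
E
```

```text
down hit=False t=28.6 pos [0.671  0.0266 0.0256] open 0.998 F [-0.5 -0.2  0.7]
grip t=29.2 pos [0.6703 0.0263 0.0249] open 0.742 F [-1.4 -0.3  0.9]
lift t=30.5 pos [0.6695 0.0264 0.1986] open 0.740 F [-0.4 -0.3 -3.2]
set hit=True t=33.5 pos [0.4002 0.2824 0.0353] open 0.741 F [1.3 0.5 2.9]
clear t=35.5 pos [0.3995 0.2817 0.2489] open 0.999 F [-0.2  0.5 -0.3]
tin [0.4018 0.2844 0.     0.964 ]
div [array([ 0.6737,  0.0289, -3.0546,  0.569 ]), array([ 0.6736,  0.0288, -2.9823,  0.5691])]
tin [0.401  0.2886 0.     0.9041]
div [array([ 0.668 ,  0.0258, -2.4972,  0.8603]), array([ 0.6682,  0.0258, -2.3146,  0.8605])]
end t=36.2 pos [0.3503 0.3292 0.2991] open 0.999 F [-0.5  0.2 -0.3]
```

View pics/car3.png

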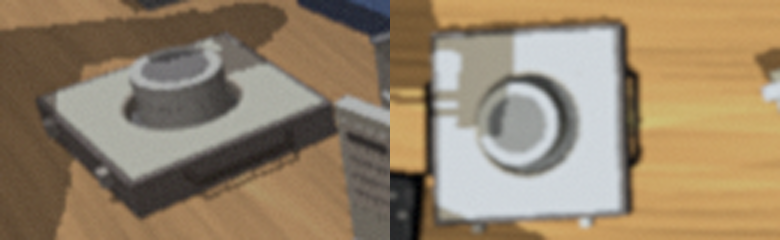

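View pics/top3.png

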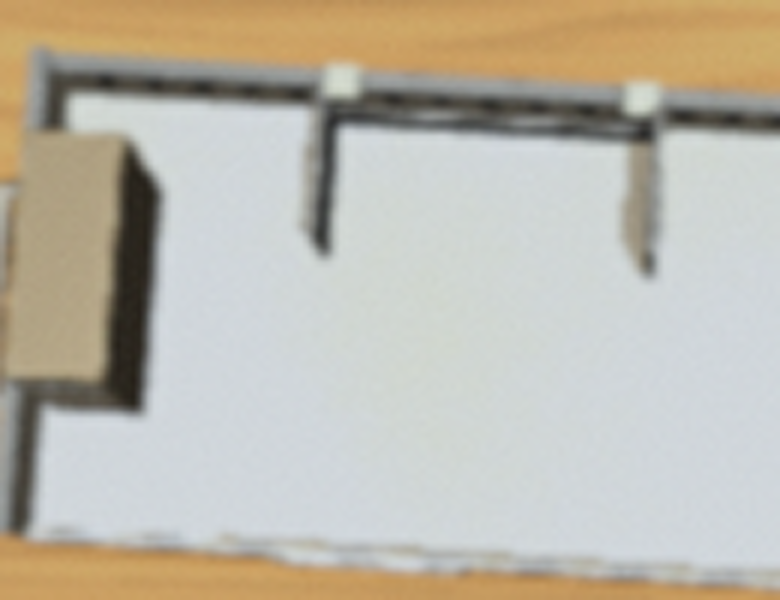

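The tin sits in the recess (side crop around (180,90)) and the compartment is empty. The divider fit, averaged over both cameras, puts its origin near (0.671, 0.027). Next is the marker.

```bash
python3 - <<'E'
from h import *
import h
h.best=lambda p,y:y
pick(.4384,.0561,106,.066,.20,15,.22)
T=env.grab_frame("top")
place(.671,.027,88,.070,.22,.22)
env.goto([.45,.22,.30],[-90,0,178])
T=env.grab_frame("top");Sd=env.grab_frame("side")
for p in(T,Sd):
    m=trace(p,"out_marker"); print("mk",None if m is None else fit([(p,m)],"out_marker",.671,.027,-2,.004))
say("end")
cv2.imwrite("pics/mk.png",np.hstack([cv2.resize(T["image"][120:220,270:360],(390,433),interpolation=cv2.INTER_CUBIC),cv2.resize(Sd["image"][110:210,320:410],(390,433),interpolation=cv2.INTER_CUBIC)]))
E
```

```text
down hit=False t=38.7 pos [0.439  0.0564 0.0666] open 1.001 F [-0.2 -0.7  0.1]
grip t=39.9 pos [0.4383 0.056  0.0659] open 0.135 F [-0.8 -0.1 -0.5]
lift t=41.0 pos [0.4377 0.0559 0.219 ] open 0.135 F [ 0.4  0.4 -0.9]
set hit=True t=43.5 pos [0.671  0.0269 0.0695] open 0.139 F [-0.1 -0.2  2.1]
clear t=45.9 pos [0.6702 0.027  0.2185] open 1.001 F [-0.3 -0.6 -0.9]
mk [0.6745 0.0279 1.4429 0.9442]
mk [ 0.6693  0.0253 -4.1683  0.9525]
end t=47.3 pos [0.4505 0.2196 0.2994] open 0.999 F [ 0.1 -0.  -0.4]
```

View pics/mk.png

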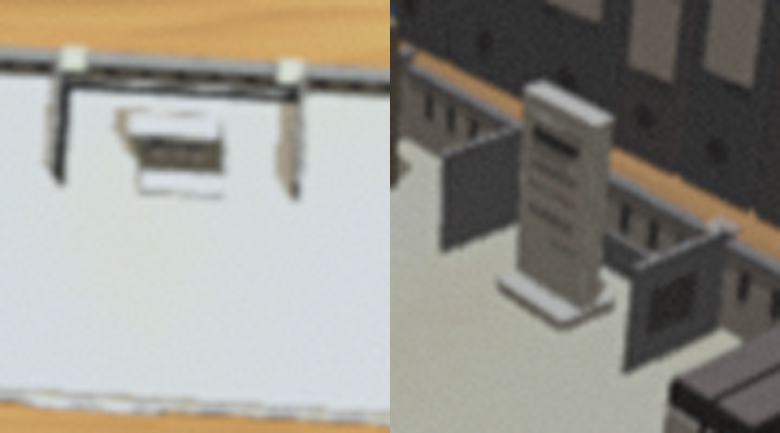

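The marker stands upright and square between the wings, with its print to the front (plate at (565,190) in the right half). Next I'll return the box and the canister.

```bash
python3 - <<'E'
from h import *
import h
h.best=lambda p,y:y
pick(.391,-.207,180,.100,.27,30,.30)
place(.609,.0849,178,.100,.30,.27)
pick(.391,-.322,178,.103,.27,30,.30)
place(.6032,-.0247,178,.103,.30,.27)
env.goto([.35,.40,.3],[-90,0,178])
T=env.grab_frame("top");Sd=env.grab_frame("side")
for n,x,y,yw,r,z in(("card_box",.609,.085,-2,True,.004),("canister",.603,-.0245,0,False,.004),("film_tin",.4,.282,0,False,.015),("out_marker",.671,.027,-2,True,.004),("reel_box",.638,.192,-2,True,.004),("cartridges",.605,-.17,-2,True,.004)):
    for p in(T,Sd):
        m=trace(p,n); print(n,None if m is None else fit([(p,m)],n,x,y,yw,z,r))
say("end")
cv2.imwrite("pics/end_t.png",cv2.resize(T["image"][110:310,160:490],None,fx=2.4,fy=2.4,interpolation=cv2.INTER_CUBIC))
cv2.imwrite("pics/end_s.png",cv2.resize(Sd["image"][90:270,130:480],None,fx=2.28,fy=2.28,interpolation=cv2.INTER_CUBIC))
E
```

```text
down hit=False t=50.4 pos [ 0.3916 -0.2071  0.1007] open 0.998 F [-0.2  0.2 -0.8]
grip t=51.1 pos [ 0.3911 -0.207   0.1   ] open 0.569 F [-0.3 -0.7  0.2]
lift t=52.6 pos [ 0.3905 -0.2068  0.299 ] open 0.576 F [-0.3  0.8 -3.5]
set hit=True t=55.7 pos [0.6092 0.0846 0.0999] open 0.577 F [ 0.  -0.4  3.8]
clear t=57.7 pos [0.6083 0.0848 0.2686] open 1.000 F [ 0.4  0.1 -0.6]
down hit=False t=60.9 pos [ 0.3916 -0.3223  0.1038] open 0.998 F [0.8 0.1 0.7]
grip t=61.5 pos [ 0.3911 -0.3222  0.1032] open 0.683 F [ 0.6 -1.6  0.8]
lift t=63.0 pos [ 0.3905 -0.3217  0.2989] open 0.684 F [ 0.4  0.2 -3.5]
set hit=True t=66.1 pos [ 0.6033 -0.025   0.103 ] open 0.685 F [-0.3 -0.1  3.3]
clear t=68.0 pos [ 0.6025 -0.0247  0.2686] open 1.002 F [-0.4  0.4  0.6]
card_box [ 0.6114  0.0861 -3.0195  0.9633]
card_box [ 0.6072  0.0849 -3.4357  0.9697]
canister [ 0.6049 -0.0244  0.      0.951 ]
canister [ 0.6029 -0.0238  0.      0.9482]
film_tin [0.4028 0.2841 0.     0.9197]
film_tin [0.4009 0.2878 0.     0.8868]
out_marker [ 0.6736  0.0271 -2.9929  0.9466]
out_marker [  0.674    0.0269 -16.1419   0.0263]
reel_box [ 0.6403  0.193  -2.4851  0.9575]
reel_box [ 0.6351  0.1885 -6.2453  0.6009]
cartridges [ 0.6044 -0.1701 -2.588   0.9498]
cartridges [ 0.6067 -0.1688  0.2696  0.6769]
end t=70.5 pos [0.35 0.4  0.3 ] open 1.002 F [-0.1  0.3  0.4]
```

View pics/end_t.png

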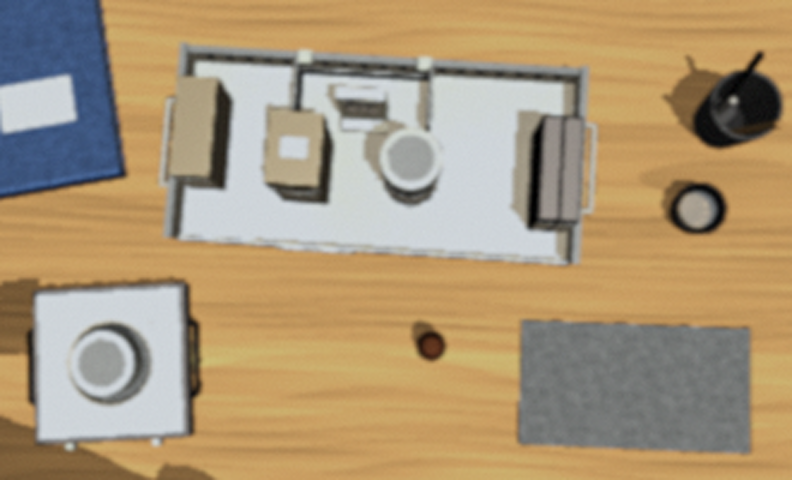

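View pics/end_s.png

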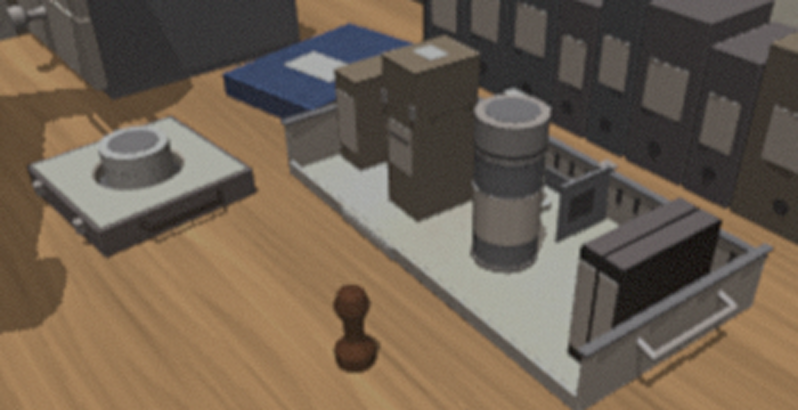

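Every item is where it belongs in both views: the tin in the recess at (105,362) of the top view, the marker behind at (360,105), the box and canister back, and the end boxes unmoved.

```bash
python3 -c "
from h import *
env.close_job(); say('closed')"
```

```text
the job is handed in; nothing more can be done
the job is handed in; nothing more can be done
```

The job is done and handed in at about 70 s of the 134 s allowed. In order:
1. I cleared the box and then the canister onto the pad.
2. I seated the tin in the carrier recess.
3. I stood the out-marker in the divider.
4. I put the box back square to the tray, then the canister.

I pressed each item down lightly until it touched, then let go. I viewed 11 pictures.

**Final checks (average of both cameras):**

| Item | Position check | Angle |
|---|---|---|
| Card box | within about 1 mm of its start | about -3.2° (tray about -2°) |
| Canister | within about 1 mm of its start | round |
| Out-marker | within about 1–2 mm of the estimated divider centre | about -1.4° (average of fits at +1.4° and -4.2°) |
| Film tin | touched down at felt-floor height and looked flat in the pictures | round |

The marker row dates from just after I placed it, before the canister hid it from the side camera. The last top view still agreed. The two end boxes read within about 1 mm of their start in the top view.

**Checks that disagreed:**
- **Between cameras:** they differed by 2–5 mm in x throughout, so I used their average. It matched the gripper's own position when the box and canister stood on the pad.
- **Tin:** the side camera placed it about 5 mm further left than where I set it, and the fit was weak because the rim hides its base.
- **Marker:** the last side-camera fit failed because the canister stood in front of it.
- **End boxes:** the side-camera fits were poor because the boxes are partly hidden.

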